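# Pack the ride kit into the bin tray

## Task

Pack the bike kit into the three bins of the tray: the pump in the undivided bin, the yellow tyre lever lying flat in either cell of the bin with one cross wall, and the bell cap (the domed one) and the green reflector clip in two different cells of the bin with two cross walls, both upright as they stand now. Set each thing down onto the bin floor, well inside its bin and not dropped in from a height, and let go. The torch, the flat tin lid and the mug of key rings are not bike kit: leave them where they are.

Things in the scene. Friction and masses are not known exactly. Their poses are not given: they have to be found in the camera images.
- pump: Aluminium bicycle mini pump lying along x, 216 mm long: rubber handle 30 mm thick at x -108 to -42 mm; barrel 23 mm thick at x -32 to +72, axis 15 mm above underside; black head 26 wide, 30 high (36 with thumb lever) at +72 to +108. 140 g. Origin: mid-length, on the underside; z up. Starts on the wooden turntable (300 mm across, top 30 mm above the bench, turns if pushed).
- lever: Yellow plastic tyre lever lying flat along x, 105 mm long: body 20 mm wide, 10 mm high at x -44 to +20 mm; spoke hook at the -x end, thin spoon tip turned up at the +x end. 20 g. Origin: mid-length, on the underside; z up. Starts on the bench.
- bell_cap: Steel bicycle bell cap, open side down: a round DOME 57 mm across, 26 mm high, with an acorn nut 14 mm across on top (26 to 41 mm height, straight to 35) to lift it by. 60 g. Origin: centre of underside; z up. Starts on the wooden turntable (300 mm across, top 30 mm above the bench, turns if pushed).
- clip: Green reflector with seat-post clip: plate 60 (x) by 40 (y) by 10 mm lying face down; on it a split clamp ring stands upright, 14 mm wide (flat faces at x +7 and -7 mm), 35 mm across y, up to 44 mm high, with two lugs to 54 mm. Lift by the ring's flat faces. 35 g. Origin: centre of underside; z up. Starts on the wooden turntable (300 mm across, top 30 mm above the bench, turns if pushed).
- bin_long: White bin 270 mm long (x) by 86 wide (y) by 32 high, walls, dividers and floor 3 mm thick; fixed in a plywood tray (rim 24 mm above the bench) next to the other two bins, in any order, 88 mm pitch. Origin: centre of underside, 6 mm above the bench; z up. UNDIVIDED: one trough 264 by 80 mm inside.
- bin_two: White bin 270 mm long (x) by 86 wide (y) by 32 high, walls, dividers and floor 3 mm thick; fixed in a plywood tray (rim 24 mm above the bench) next to the other two bins, in any order, 88 mm pitch. Origin: centre of underside, 6 mm above the bench; z up. ONE cross wall: two equal cells 130 (x) by 80 mm inside, centred at x -67 and +67 mm.
- bin_three: White bin 270 mm long (x) by 86 wide (y) by 32 high, walls, dividers and floor 3 mm thick; fixed in a plywood tray (rim 24 mm above the bench) next to the other two bins, in any order, 88 mm pitch. Origin: centre of underside, 6 mm above the bench; z up. TWO cross walls: three equal cells 86 (x) by 80 mm inside, centred at x -89, 0 and +89 mm.
- torch: Household aluminium pocket torch lying along x, 130 mm long: eight-sided head (glass at +x) and tail 34 mm thick, body 24 mm. Origin: mid-length, on the underside. Lies on the bench. Not bike kit.
- tin_lid: FLAT round steel lid of a tea tin, 62 mm across, 12 mm high, with a turned knob 20 mm across up to 30 mm height. Origin: centre of underside; z up. Not bike kit. Starts on the wooden turntable (300 mm across, top 30 mm above the bench, turns if pushed).
- mug: Grey mug of empty key rings, 74 mm across, 78 mm high, handle towards its +y reaching 74 mm from its axis. Origin: centre of underside; z up. Not bike kit. Starts on the wooden turntable (300 mm across, top 30 mm above the bench, turns if pushed).
There are look-alikes about, which are no part of the job. Leave any purple or red look-alike of the clip alone. Leave any purple look-alike of the pump alone.

How it is judged:
At the end, for the whole second after the job is handed in: Pump level on the floor of the undivided bin; lever flat in a cell of the two-cell bin; bell cap and clip upright in two different cells of the three-cell bin, within 18 mm of the cell middle along the bin and 24 mm across; all at rest; torch, lid and mug within 30 mm of their start (x of pump in the frame of bin_long between -0.03 and 0.03 m and y of pump in the frame of bin_long between -0.035 and 0.035 m and z of pump in the frame of bin_long between -0.005 and 0.03 m and angle between pump's own x axis and vertical between 1.45 and 1.69 rad and (x of lever in the frame of bin_two between -0.085 and -0.049 m or x of lever in the frame of bin_two between 0.049 and 0.085 m) and y of lever in the frame of bin_two between -0.033 and 0.033 m and z of lever in the frame of bin_two between -0.005 and 0.012 m and angle between each of lever, bell_cap, clip's own z axis and vertical below 0.15 rad and (x of bell_cap in the frame of bin_three between -0.107 and -0.071 m or x of bell_cap in the frame of bin_three between -0.018 and 0.018 m or x of bell_cap in the frame of bin_three between 0.071 and 0.107 m) and y of bell_cap in the frame of bin_three between -0.024 and 0.024 m and z of bell_cap in the frame of bin_three between -0.005 and 0.012 m and (x of clip in the frame of bin_three between -0.107 and -0.071 m or x of clip in the frame of bin_three between -0.018 and 0.018 m or x of clip in the frame of bin_three between 0.071 and 0.107 m) and y of clip in the frame of bin_three between -0.024 and 0.024 m and z of clip in the frame of bin_three between -0.005 and 0.012 m and horizontal distance between bell_cap and clip above 0.05 m and linear speed of each of pump, lever, bell_cap, clip below 0.02 m/s and distance of each of torch, tin_lid, mug from where it was at the start of the episode below 0.03 m); the robot touches nothing.
It fails at once if the torch, tin lid or mug is shifted more than 30 mm from where it stood (distance of any of torch, tin_lid, mug from where it was at the start of the episode above 0.03 m).
It fails at once if the mug is tipped more than 30 degrees (angle between mug's own z axis and vertical above 0.52 rad).
It fails at once if a piece of bike kit is let go more than 80 mm above the bench ((height (world z) of pump above 0.08 m and contact force between the fingers and pump below 0.01 N) or (height (world z) of lever above 0.08 m and contact force between the fingers and lever below 0.01 N) or (height (world z) of bell_cap above 0.08 m and contact force between the fingers and bell_cap below 0.01 N) or (height (world z) of clip above 0.08 m and contact force between the fingers and clip below 0.01 N)).
It also fails if it takes over 120 s, if anything falls off the work surface, if the arm or the gripper's body presses on something with over 40 N, if the wrist force passes 120 N, or if a joint passes its speed limit or range.

## Robot

A 6-joint arm with a two-finger parallel gripper is mounted at the origin on the work surface. World frame = base frame: x ahead of the robot, y to its left, z up, the work surface at z = 0. Lengths are in m, angles in rad, forces in N, time in s.
With the tool pointing down it reaches from about 0.275 to 0.825 m from the base axis. Payload 5.2 kg.
Tool frame: the origin (TCP) lies at the very end of the fingers, on their centre line; the grasp point (between the pads) lies r.tcp_to_grasp behind it (r.tcp_to_grasp is the distance from the TCP to the grasp point, in m); z points along the fingers, y is the line along which they close (so a half turn about z gives the same grasp; the last joint's range is limited). The gripper opens to 93 mm and grips with 3 to 60 N. Pads are 15 mm wide; open, the fingers measure 128 mm over their backs; the gripper's body (75 mm by 188 mm) begins 65 mm behind the grasp point.
Start: joints at [-1.408, 0.259, 1.535, -0, 1.348, -0.203], TCP at [0.197, -0.514, 0.18] pointing down, gripper open.
Joint ranges: [-3.14, 3.14], [-0.91, 2.08], [0.19, 2.58], [-1.22, 4.36], [0.22, 2.71], [-3.12, 3.12]. Speed limits (rad/s): [2.57, 2.57, 3.14, 3.14, 3.14, 3.14].

## Interface

Orientations are given as a unit quaternion [x, y, z, w].
In Python, from workcell import r gives the robot as it stands.
- The arm moves only by the shell command python3 -m pendant 'ROWS' [OPENING] [FORCE]. ROWS is JSON, one flat list of numbers, 6 for each row, row after row: the shift along the tool's x, y, z in units of 500 mm (1.0 is 500 mm), then the turn, a rotation vector about the tool's x, y, z in units of 60 degrees (1.0 is 60 degrees). In form: [tx, ty, tz, rx, ry, rz, tx, ty, tz, rx, ry, rz, ...]. A call has 1 to 12 rows; each row is the pose to reach, as a shift and turn from the pose commanded when the call began, along the tool's axes at that moment; what a row does not reach only later rows make up. A row lasts 1/8 s, in which the tool goes at most 62.5 mm and 10.7 degrees, less where a joint would pass 70% of its speed; a pose out of reach is approached as far as the arm can. A call with a number of a shift or a turn outside -1 to 1 is refused whole. A call with a gripper value outside its range is refused whole. OPENING is the finger opening in mm, from 0 to 93, set as the call begins (- or left out, the last holds). The fingers move at their own pace and stop on an object; FORCE is the grip in N (left out, the last holds). Time passes only in rows, so rows that repeat a pose let the fingers close. It gives the time, the measured TCP pose, the force, the opening and the grip force at its end, in the units of the state.
- r.observe(): the state, without advancing time (a new reading comes with each control period).
- r.grab_frame(name): name is "scene" or "top"; returns a dict with "pixels" (420x560x3 uint8, red, green, blue), "z_map" (420x560 float32, m along the optical axis (not along the pixel's ray), 0 where there is no reading), "fx", "fy", "cx", "cy" (pixels), "pose" (4x4, takes a point from camera to world coordinates). Camera axes: x right, y up, looking along -z (the intrinsics and any distortion apply to the point x, -y, -z); pixel columns grow to the right and rows downward; lengths in m; the calibration is good to about 2 mm. A picture is of the moment at which its call begins.
- r.close_job(): hands the job in; it is judged then, once.
The state is a dict: "time": time; "q": joint angles; "joint_velocities": joint speeds; "joint_efforts": joint torques, N m; "tool_pos": TCP position; "tcp_rot": TCP orientation; "force": force on the tool from outside, world axes, zero at the start; "ft_torque": the same for the moment, N m; "opening": finger opening in m; "finger_force": force on a finger pad.
Only numpy, scipy, OpenCV 4.12 (cv2) and the standard library are available. Lean on these libraries where they do the work, as an engineer would, in place of code of your own. Each camera call takes 0.05 s, during which the arm holds its last target. There are 200 camera calls.

## Working session

There is one attempt and no reset: what is moved stays moved. The work goes in short steps, Python scripts to look and compute and a shell command to move; the robot and the scene stay as the last step left them, time stands still between calls to the robot, and variables do not carry over. Pictures are saved under pics/ and viewed, at most 14 in all, crops included, and the job is handed in when it is done.

```bash
mkdir -p pics
cat > h.py <<'E'
import numpy as np,cv2
from workcell import r
def grab(n,save=None):
    f=r.grab_frame(n)
    if save: cv2.imwrite('pics/'+save,f['pixels'][:,:,::-1])
    return f
def pts(f):
    z=f['z_map'];v,u=np.mgrid[0:z.shape[0],0:z.shape[1]]
    P=np.stack([(u-f['cx'])/f['fx']*z,-(v-f['cy'])/f['fy']*z,-z],-1)
    T=np.array(f['pose']);return P@T[:3,:3].T+T[:3,3]
E
python3 - <<'E'
from h import *
f=grab('top','top0.png');g=grab('scene','scene0.png')
print([k for k in f]);print(f['fx'],f['cx'],f['cy'],np.round(f['pose'],3),np.round(g['pose'],3))
o=r.observe();print(o['tool_pos'],o['tcp_rot'],o['opening'],r.tcp_to_grasp)
E
```

```text
['pixels', 'z_map', 'fx', 'fy', 'cx', 'cy', 'pose']
418.70552323752736 282.3169124761256 203.6170523792476 [[-0.005  0.998 -0.07   0.522]
 [-1.    -0.004  0.017 -0.152]
 [ 0.017  0.07   0.997  1.39 ]
 [ 0.     0.     0.     1.   ]] [[ 0.605 -0.67   0.43   1.25 ]
 [ 0.796  0.517 -0.314 -0.639]
 [-0.012  0.533  0.846  1.329]
 [ 0.     0.     0.     1.   ]]
[ 0.19665435 -0.5130482   0.17880192] [ 9.83317807e-01  1.81893955e-01 -4.26864899e-07 -8.23877395e-04] 0.0930600379395817 0.0188
```

View pics/top0.png

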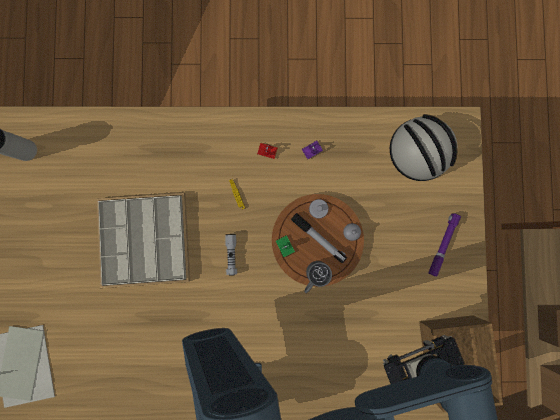

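View pics/scene0.png

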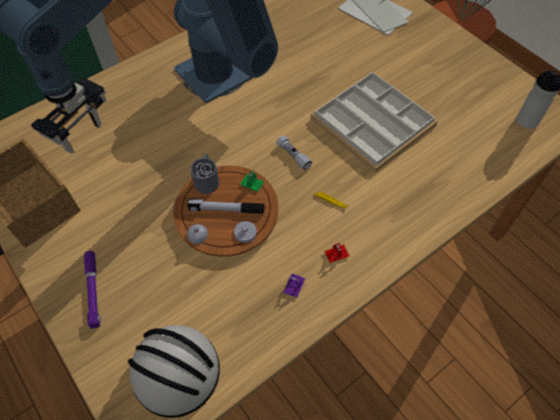

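The top view shows the tray at (100-187, 195-285), the turntable at about (317, 238) and the lever at (237, 194). The torch is at (231, 255). The round parts on the turntable are at (319, 208) and (352, 231), and the mug is at (318, 272). Next I'll enlarge this area and measure heights.

```bash
cat > m.py <<'E'
from h import *
f=grab('top');g=grab('scene')
a=cv2.resize(f['pixels'][175:305,80:240],None,fx=5,fy=5,interpolation=2)[:600,:,::-1]
b=cv2.resize(f['pixels'][185:305,265:385],None,fx=5,fy=5,interpolation=2)[:,:,::-1]
cv2.imwrite('pics/tray.png',a[:, :800]);cv2.imwrite('pics/tt.png',b)
for n,F in(('top',f),('scene',g)):
    P=pts(F);hsv=cv2.cvtColor(F['pixels'],cv2.COLOR_RGB2HSV)
    print(n)
    for c,(lo,hi) in dict(green=((45,120,40),(85,255,255)),yellow=((22,170,120),(35,255,255))).items():
        m=cv2.inRange(hsv,lo,hi);k,l,s,ce=cv2.connectedComponentsWithStats(m)
        for i in range(1,k):
            if s[i,4]>25:
                q=P[(l==i)]
                q=q[np.isfinite(q).all(1)]
                rr=cv2.minAreaRect((q[:,:2]*1000).astype(np.float32))
                print(c,s[i],np.round(q.mean(0),3),np.round(q.max(0),3),np.round(q.min(0),3),rr)
    for lo,hi in((.045,.052),(.053,.058),(.058,.064),(.064,.073),(.073,.09),(.095,.115)):
        m=((P[...,2]>lo)&(P[...,2]<hi)&(np.hypot(P[...,0]-.44,P[...,1]+.25)<.2)).astype(np.uint8)
        k,l,s,ce=cv2.connectedComponentsWithStats(m)
        for i in range(1,k):
            if s[i,4]>8:
                q=P[l==i];print(lo,s[i,4],ce[i].round(),np.round(q.mean(0),3),cv2.minAreaRect((q[:,:2]*1000).astype(np.float32)))
E
python3 m.py
```

```text
top
green [276 236  19  21 210] [ 0.48  -0.182  0.064] [ 0.522 -0.152  1.39 ] [ 0.447 -0.212  0.027] ((489.4824523925781, -177.59719848632812), (80.01718139648438, 38.87849426269531), 26.364330291748047)
yellow [229 179  16  30 151] [ 0.649 -0.025  0.027] [7.00e-01 1.00e-03 1.39e+00] [ 0.522 -0.152 -0.004] ((599.8162841796875, -64.1317367553711), (232.14718627929688, 40.248939514160156), 38.5158805847168)
0.045 106 [352. 232.] [ 0.524 -0.399  0.049] ((522.8699951171875, -400.0379333496094), (47.24970626831055, 48.985294342041016), 31.380504608154297)
0.045 9 [304. 230.] [ 0.53  -0.246  0.05 ] ((530.2735595703125, -245.7506561279297), (25.676366806030273, 4.15970516204834), 62.28841018676758)
0.045 28 [325. 246.] [ 0.478 -0.309  0.049] ((477.8013916015625, -311.1940612792969), (70.06071472167969, 7.452962398529053), 48.53413009643555)
0.045 9 [334. 247.] [ 0.475 -0.341  0.049] ((474.4463195800781, -340.052734375), (29.27484130859375, 3.9369397163391113), 50.554325103759766)
0.053 12 [319. 207.] [ 0.603 -0.292  0.057] ((601.2880859375, -292.002685546875), (17.6778564453125, 11.02054977
[... 7159 characters left out ...]
281  0.085] ((384.9591064453125, -279.7227783203125), (59.312164306640625, 50.056182861328125), 43.08305740356445)
0.073 31 [250. 175.] [ 0.48  -0.182  0.081] ((478.68817138671875, -181.3947296142578), (13.788435935974121, 20.533615112304688), 33.45684051513672)
0.073 86 [206. 181.] [ 0.423 -0.295  0.082] ((417.4493408203125, -293.44622802734375), (70.7579345703125, 28.020654678344727), 66.38664245605469)
0.095 252 [203. 169.] [ 0.395 -0.285  0.104] ((394.14013671875, -281.2243347167969), (76.45198059082031, 83.02019500732422), 16.358877182006836)
0.095 20 [204. 167.] [ 0.391 -0.277  0.103] ((390.2857971191406, -277.9263916015625), (29.367839813232422, 31.433176040649414), 8.231472969055176)
```

View pics/tray.png

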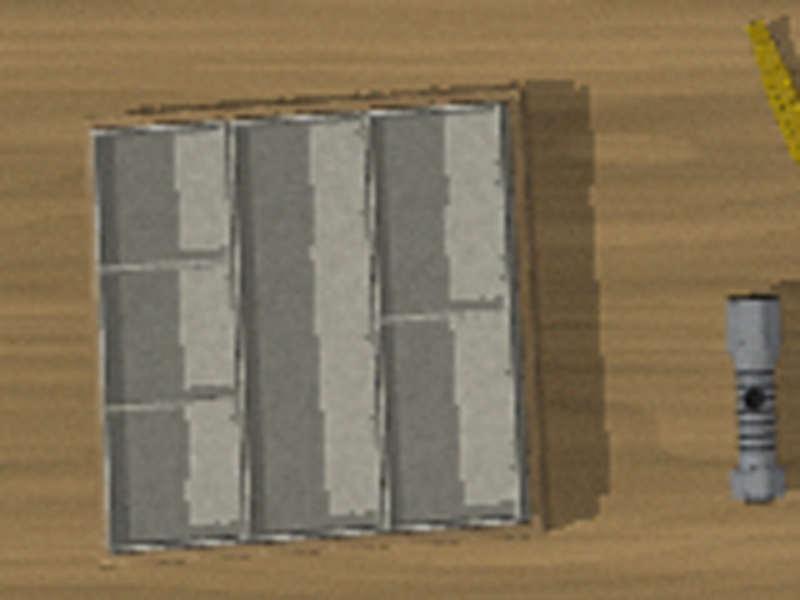

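View pics/tt.png

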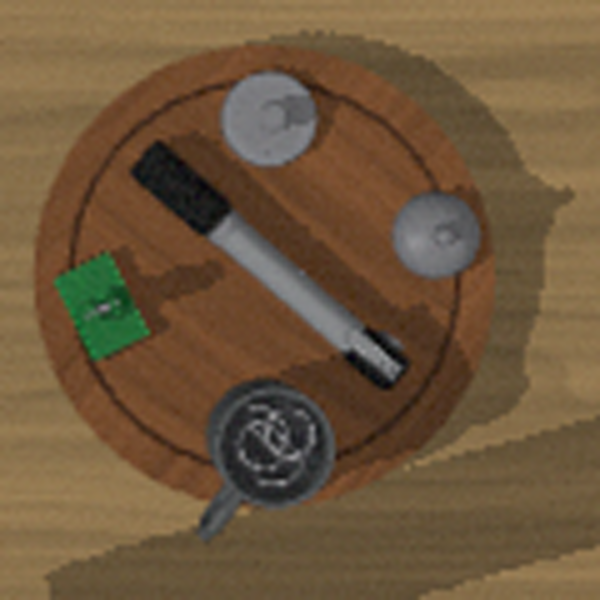

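In the tray, the left column is the three-cell bin (+y side), the middle is undivided and the right has two cells. On the turntable, the dome is at crop (437, 235) and rises to z 0.07, so it's the bell at about (0.525, -0.399). The flat lid at crop (268, 118) is at about (0.603, -0.292). The clip is at about (0.48, -0.183), and the pump lies diagonally. Next I'll work out the tray and object axes.

```bash
cat >> h.py <<'E'
def ray(f,u,v,z):
    T=np.array(f['pose']);d=T[:3,:3]@np.array([(u-f['cx'])/f['fx'],-(v-f['cy'])/f['fy'],-1.])
    return T[:3,3]+d*(z-T[2,3])/d[2]
from scipy.spatial.transform import Rotation as Ro
def rows(x,y,z,psi):
    """final row for tool-down target; psi = world angle (deg) of tool x"""
    o=r.observe();R0=Ro.from_quat(o['tcp_rot']);p=np.radians(psi);c,s=np.cos(p),np.sin(p)
    Rt=Ro.from_matrix([[c,s,0],[s,-c,0],[0,0,-1]])
    t=R0.inv().apply(np.array([x,y,z])-o['tool_pos']);w=(R0.inv()*Rt).as_rotvec()
    n=max(np.linalg.norm(t)/.0625,np.degrees(np.linalg.norm(w))/10.7)
    print('row',np.round(np.r_[t/.5,np.degrees(w)/60],3).tolist(),'n>=%.1f'%n,'d(mm)',np.round(t*1000,1))
E
cat > m2.py <<'E'
from h import *
f=grab('top');g=grab('scene')
C=np.array([ray(f,80+u/5,175+v/5,.038) for u,v in((95,130),(500,103),(525,522),(110,550))])[:,:2]
print('corners',C.round(4).tolist(),'sides',[round(float(np.linalg.norm(C[i]-C[i-1])),4) for i in range(4)],C.mean(0))
ex=(C[0]+C[1]-C[2]-C[3]);ex/=np.linalg.norm(ex);print('tray yaw',np.degrees(np.arctan2(ex[1],ex[0])))
for n,F in(('top',f),('scene',g)):
    P=pts(F);X=P[...,0];Y=P[...,1];Z=P[...,2]
    m=(Z>.052)&(Z<.0585)&(np.abs((X-.5)*.75-(Y+.295)*.66)<.03)&(np.hypot(X-.5,Y+.295)<.075)
    q=P[m][:,:2];mu=q.mean(0);d=np.linalg.svd(q-mu)[2][0];d*=np.sign(d[0])
    a=(Z>.043)&(np.abs((P[...,:2]-mu)@[-d[1],d[0]])<.012)&(np.abs((P[...,:2]-mu)@d)<.14)
    s=(P[a][:,:2]-mu)@d;lo,hi=np.percentile(s,[.5,99.5])
    print(n,'pump axis pt',mu.round(4),'ang',np.degrees(np.arctan2(d[1],d[0])).round(1),'ends',lo.round(4),hi.round(4),'mid',(mu+d*(lo+hi)/2).round(4))
    hsv=cv2.cvtColor(F['pixels'],cv2.COLOR_RGB2HSV)
    m=cv2.inRange(hsv,(22,150,90),(35,255,255))>0;v,u=np.where(m&(np.hypot(X-.65,Y+.02)<.1))
    q=np.array([ray(F,a,b,.007)[:2]*1000 for a,b in zip(u,v)],np.float32);print('lever',cv2.minAreaRect(q))
    m=cv2.inRange(hsv,(45,120,40),(85,255,255))>0
    b=m&(Z>.034)&(Z<.045);print('clip plate',cv2.minAreaRect((P[b][:,:2]*1000).astype(np.float32)))
o=r.observe();print(o['time'])
rows(.650,-.022,.09,21)
E
python3 m2.py
```

```text
corners [[0.6269, 0.4137], [0.6433, 0.1546], [0.3754, 0.1356], [0.3597, 0.3976]] sides [0.2676, 0.2596, 0.2685, 0.2624] [0.50132369 0.27536168]
tray yaw 3.751648185103334
top pump axis pt [ 0.5051 -0.2909] ang 48.6 ends -0.105 0.1075 mid [ 0.5059 -0.29  ]
lever ((650.73193359375, -23.565895080566406), (105.6792221069336, 19.61136245727539), 21.748441696166992)
clip plate ((479.97845458984375, -183.15127563476562), (56.10675811767578, 37.402587890625), 26.323843002319336)
scene pump axis pt [ 0.5045 -0.2925] ang 48.4 ends -0.1024 0.1111 mid [ 0.5074 -0.2893]
lever ((650.0802612304688, -20.80361557006836), (104.13526153564453, 22.968677520751953), 21.033971786499023)
clip plate ((480.070068359375, -179.6357421875), (59.73305892944336, 44.73458480834961), 26.231056213378906)
0.3
row [1.198, -0.593, 0.179, -0.001, -0.0, -0.001] n>=10.8 d(mm) [ 599.1 -296.7   89.5]
```

Tray sides measure 268 × 262 mm against the expected 270 × 262, and the lever and pump lengths also match. I'll start with the lever, going up and over the turntable.

```bash
python3 -m pendant '[0,0,-0.14,0,0,0, 0,0,-0.14,0,0,0, 0.6,-0.3,-0.14,0,0,0, 0.6,-0.3,-0.14,0,0,0, 0.6,-0.3,-0.14,0,0,0, 0.6,-0.3,-0.14,0,0,0, 0.6,-0.3,-0.14,0,0,0, 0.6,-0.3,-0.14,0,0,0, 0.6,-0.3,-0.14,0,0,0]' 40 20
python3 -c "
from h import *
rows(.650,-.022,.05,21.3)"
```

```text
time: 1.42
tool_pos: [0.424, -0.2646, 0.249]
tcp_rot: [0.983, 0.184, -0.0, -0.0]
force: [0.1, -0.1, 0.1]
opening: 0.0399
finger_force: 0.0
row [0.597, -0.289, 0.398, -0.001, 0.0, -0.002] n>=6.2 d(mm) [ 298.4 -144.5  199.1]
```

```bash
python3 -m pendant '[0.597,-0.289,0.1,0,0,0, 0.597,-0.289,0.1,0,0,0, 0.597,-0.289,0.1,0,0,0, 0.597,-0.289,0.1,0,0,0, 0.597,-0.289,0.1,0,0,0, 0.597,-0.289,0.1,0,0,0, 0.597,-0.289,0.398,0,0,0, 0.597,-0.289,0.398,0,0,0, 0.597,-0.289,0.398,0,0,0, 0.597,-0.289,0.398,0,0,0]'
python3 -c "
from h import *
rows(.650,-.022,.003,21.3)
P=pts(grab('scene','lv.png'))"
```

```text
time: 2.68
tool_pos: [0.6479, -0.026, 0.0479]
tcp_rot: [0.983, 0.181, -0.003, -0.001]
force: [-0.2, 0.4, 0.3]
opening: 0.0399
finger_force: 0.0
row [0.007, -0.006, 0.09, -0.002, 0.005, -0.007] n>=0.7 d(mm) [ 3.6 -2.9 44.9]
```

View pics/lv.png

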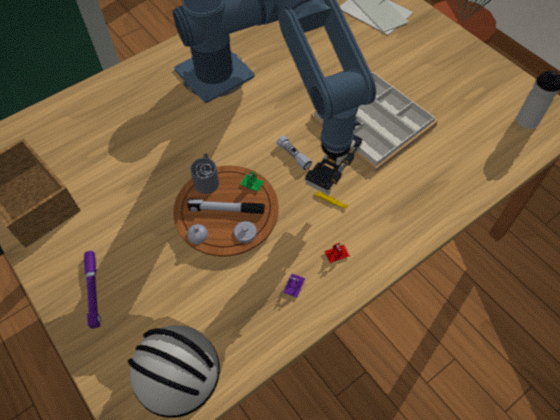

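The gripper is just behind and above the lever at about (330, 200), and clear of the torch. I'll descend and close.

```bash
python3 -m pendant '[0.004,-0.003,0.07,0,0,0, 0.004,-0.003,0.09,0,0,0, 0.004,-0.003,0.09,0,0,0, 0.004,-0.003,0.09,0,0,0]'
python3 -m pendant '[0,0,0,0,0,0, 0,0,0,0,0,0, 0,0,0,0,0,0, 0,0,0,0,0,0, 0,0,0,0,0,0]' 0 20
python3 -m pendant '[0,0,-0.1,0,0,0, 0,0,-0.2,0,0,0, 0,0,-0.2,0,0,0, 0,0,-0.2,0,0,0]'
python3 -c "
from h import *
rows(.574,.192,.07,3.75);rows(.574,.192,.012,3.75)"
```

```text
time: 3.22
tool_pos: [0.6528, -0.0229, 0.0073]
tcp_rot: [0.983, 0.182, 0.001, 0.001]
force: [1.0, 0.1, 0.2]
opening: 0.0402
finger_force: 0.0
time: 3.85
tool_pos: [0.6516, -0.0223, 0.0055]
tcp_rot: [0.983, 0.182, -0.0, -0.0]
force: [-0.4, 0.2, 0.3]
opening: 0.0009
finger_force: 0.0
time: 4.35
tool_pos: [0.6512, -0.0223, 0.1052]
tcp_rot: [0.983, 0.182, -0.0, -0.0]
force: [0.3, -0.5, -1.9]
opening: 0.0007
finger_force: 0.0
row [0.009, -0.456, 0.071, -0.0, 0.0, 0.287] n>=3.7 d(mm) [   4.5 -227.8   35.3]
row [0.009, -0.455, 0.187, -0.0, 0.0, 0.287] n>=3.9 d(mm) [   4.6 -227.7   93.3]
```

The fingers closed on nothing, so I'll check where the lever is now.

```bash
cat > lev.py <<'E'
from h import *
for n in('top','scene'):
    F=grab(n);P=pts(F);X=P[...,0];Y=P[...,1]
    hsv=cv2.cvtColor(F['pixels'],cv2.COLOR_RGB2HSV)
    m=cv2.inRange(hsv,(22,150,90),(35,255,255))>0;m&=(np.hypot(X-.65,Y+.02)<.12);v,u=np.where(m)
    q=np.array([ray(F,a,b,.007)[:2]*1000 for a,b in zip(u,v)],np.float32);print(n,len(q),'lever',cv2.minAreaRect(q),P[m].mean(0))
    cv2.imwrite('pics/lv2_%s.png'%n,cv2.resize(F['pixels'][150:230,200:300] if n=='top' else F['pixels'][130:230,270:395],None,fx=6,fy=6,interpolation=2)[:,:,::-1])
E
python3 lev.py
```

```text
top 45 lever ((622.407958984375, -39.495052337646484), (36.52910232543945, 19.7957763671875), 0.05861809849739075) [ 0.61875658 -0.03975207  0.00924548]
scene 196 lever ((649.6776123046875, -20.958419799804688), (103.27240753173828, 22.968677520751953), 21.033998489379883) [ 0.64901468 -0.02307338  0.00966152]
```

View pics/lv2_scene.png

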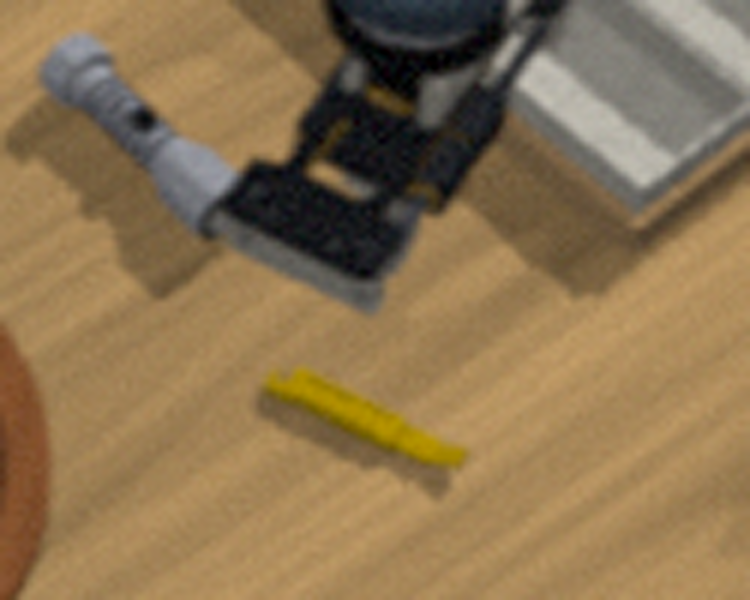

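The lever hasn't moved and the closed gripper hangs above it. I'll compare the visible fingertip with the reported TCP.

Run:
```python
from h import *
g=grab('scene');P=pts(g);o=r.observe();t=np.array(o['tool_pos']);print(t)
T=np.array(g['pose']);
for dz in(0,.02,.06):
    c=T[:3,:3].T@(t+[0,0,dz]-T[:3,3]);print('proj',g['cx']+g['fx']*c[0]/-c[2],g['cy']-g['fy']*c[1]/-c[2])
d=P-t
a=np.radians(21);X=d[...,0]*np.cos(a)+d[...,1]*np.sin(a);Y=d[...,0]*np.sin(a)-d[...,1]*np.cos(a);Z=d[...,2]
near=(np.hypot(d[...,0],d[...,1])<.12)&(P[...,2]>.06)
for lo in np.arange(-.04,.2,.02):
    m=near&(Z>=lo)&(Z<lo+.02)
    if m.sum(): print(round(lo,2),m.sum(),'x',X[m].min().round(3),X[m].max().round(3),'y',Y[m].min().round(3),Y[m].max().round(3))
cv2.imwrite('pics/g.png',cv2.resize(g['pixels'][120:220,280:400],None,fx=6,fy=6,interpolation=2)[:,:,::-1])
```

```text
[ 0.65041157 -0.02215472  0.10368631]
proj 332.408871047891 180.80458851497025
proj 332.9159974016967 176.62896638221562
proj 333.9660742356401 167.9827502350912
0.04 14 x 0.008 0.01 y -0.013 0.017
0.06 1 x 0.01 0.01 y -0.004 -0.004
0.08 7 x -0.009 0.01 y 0.011 0.018
0.1 2 x -0.007 0.01 y 0.02 0.029
0.12 203 x -0.034 0.037 y -0.085 0.091
0.14 419 x -0.037 0.037 y -0.086 0.096
0.16 629 x -0.036 0.036 y -0.094 0.098
0.18 36 x -0.017 0.025 y 0.003 0.021
```

View pics/g.png

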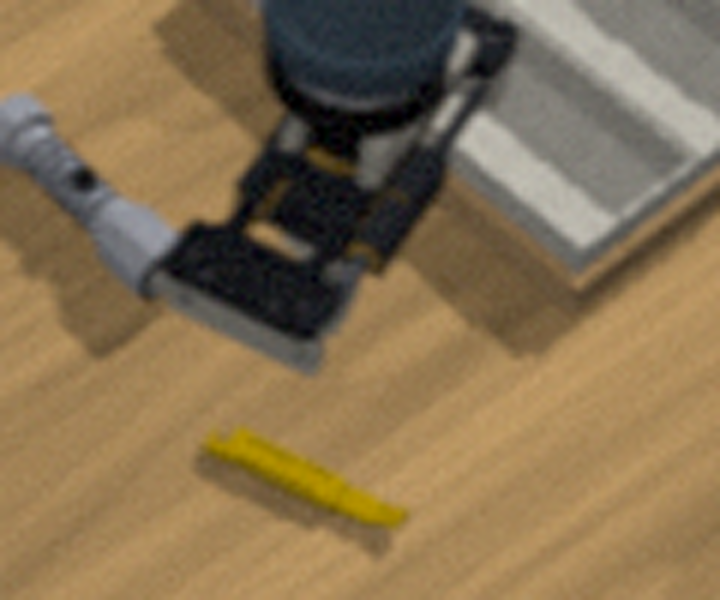

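The body overhang hides the fingertips from this side. I'll turn the tool so the scene camera sees the fingers side-on.

```bash
python3 -m pendant '[0,0,-0.1,0,0,1, 0,0,-0.1,0,0,1, 0,0,-0.1,0,0,1, 0,0,-0.1,0,0,1, 0,0,-0.1,0,0,1, 0,0,-0.1,0,0,1, 0,0,-0.1,0,0,1]' 60
cat > fing.py <<'E'
from h import *
g=grab('scene');P=pts(g);o=r.observe();t=np.array(o['tool_pos']);R=Ro.from_quat(o['tcp_rot'])
D=R.inv().apply((P-t).reshape(-1,3)).reshape(P.shape)
near=(abs(D[...,0])<.05)&(abs(D[...,1])<.11)&(P[...,2]>.05)&(g['z_map']>0)
for lo in np.arange(-.2,.04,.01):
    m=near&(D[...,2]>=lo)&(D[...,2]<lo+.01)
    if m.sum(): print(round(lo,2),m.sum(),'x',D[m][:,0].min().round(3),D[m][:,0].max().round(3),'y',D[m][:,1].min().round(3),D[m][:,1].max().round(3))
E
python3 fing.py
```

```text
time: 5.38
tool_pos: [0.651, -0.0223, 0.1541]
tcp_rot: [0.943, -0.334, -0.001, 0.0]
force: [-0.7, 0.1, -0.9]
opening: 0.0594
finger_force: 0.0
-0.2 3 x 0.022 0.027 y -0.0 0.016
-0.19 48 x 0.019 0.026 y -0.038 0.016
-0.18 129 x -0.03 0.039 y -0.091 0.094
-0.17 844 x -0.036 0.039 y -0.094 0.094
-0.16 216 x -0.021 0.04 y -0.092 0.094
-0.15 343 x -0.026 0.039 y -0.09 0.086
-0.14 165 x -0.03 0.039 y -0.085 0.086
-0.13 17 x 0.003 0.037 y -0.083 0.086
-0.11 5 x -0.009 0.01 y -0.033 -0.031
-0.1 14 x 0.003 0.013 y -0.044 0.047
-0.09 38 x 0.001 0.014 y -0.045 0.046
-0.08 31 x 0.002 0.013 y -0.043 0.046
-0.07 34 x -0.008 0.012 y -0.042 0.046
-0.06 25 x 0.004 0.012 y -0.043 0.043
-0.05 20 x 0.006 0.012 y -0.044 0.042
-0.04 1 x 0.005 0.005 y 0.039 0.039
```

Side-on, the fingers end about 42 mm above the reported TCP, and the body bottom is offset by the same amount. So reported z reads about 42 mm low. I'll correct for that, then pin it down by touching the bench beside the lever.

```bash
sed -i 's/np.array(\[x,y,z\])-o/np.array([x,y,z-OFF])-o/; s/^def rows/OFF=.042\ndef rows/' h.py
python3 -c "
from h import *
rows(.650,-.022,.02,21.3)"
```

```text
row [-0.001, 0.001, 0.353, -0.0, 0.002, -1.003] n>=5.6 d(mm) [ -0.7   0.3 176.4]
```

```bash
python3 -m pendant '[0,0,0.1,0,0,-1, 0,0,0.1,0,0,-1, 0,0,0.1,0,0,-1, 0,0,0.1,0,0,-1, 0,0,0.2,0,0,-1, 0,0,0.3,0,0,-1, 0,0,0.353,0,0,-1, 0,0,0.353,0,0,-1, 0,0,0.353,0,0,-1]' 45
python3 -m pendant '[0,0,0.01,0,0,0, 0,0,0.02,0,0,0, 0,0,0.02,0,0,0]'
python3 -m pendant '[0,0,0.006,0,0,0, 0,0,0.012,0,0,0, 0,0,0.012,0,0,0]'
```

```text
time: 6.55
tool_pos: [0.6526, -0.0226, -0.0199]
tcp_rot: [0.983, 0.182, 0.001, 0.0]
force: [1.0, -0.5, 0.2]
opening: 0.0448
finger_force: 0.0
time: 6.92
tool_pos: [0.6514, -0.0223, -0.031]
tcp_rot: [0.983, 0.182, -0.0, -0.0]
force: [-1.2, 0.9, -0.4]
opening: 0.045
finger_force: 0.0
time: 7.3
tool_pos: [0.6513, -0.0224, -0.0373]
tcp_rot: [0.983, 0.182, -0.0, -0.0]
force: [0.7, -0.0, -1.1]
opening: 0.0449
finger_force: 0.0
```

```bash
python3 -m pendant '[0,0,0.003,0,0,0, 0,0,0.006,0,0,0, 0,0,0.006,0,0,0]'
python3 -m pendant '[0,0,0,0,0,0, 0,0,0,0,0,0, 0,0,0,0,0,0, 0,0,0,0,0,0, 0,0,0,0,0,0]' 0 20
```

```text
time: 7.68
tool_pos: [0.6518, -0.0224, -0.0388]
tcp_rot: [0.983, 0.182, 0.0, 0.0]
force: [-1.7, -0.7, 8.1]
opening: 0.045
finger_force: 3.5
time: 8.3
tool_pos: [0.6526, -0.0221, -0.0388]
tcp_rot: [0.983, 0.182, 0.001, 0.0]
force: [-0.5, 1.0, 5.5]
opening: 0.0197
finger_force: 20.6
```

Bench contact came at a reported z of -0.0388, so the offset is 38.8 mm. The lever is gripped at 19.7 mm opening. I'll lift and carry it.

```bash
sed -i 's/^OFF=.*/OFF=.0388/' h.py
python3 -m pendant '[0,0,-0.05,0,0,0, 0,0,-0.1,0,0,0, 0,0,-0.14,0,0,0, 0,0,-0.14,0,0,0]'
python3 -c "
from h import *
rows(.574,.192,.07,3.75);rows(.574,.192,.012,3.75)"
```

```text
time: 8.8
tool_pos: [0.6532, -0.0227, 0.0319]
tcp_rot: [0.983, 0.182, 0.002, 0.001]
force: [-0.1, -0.1, -0.6]
opening: 0.0198
finger_force: 20.0
row [0.006, -0.458, 0.0, 0.002, -0.003, 0.287] n>=3.7 d(mm) [ 2.900e+00 -2.288e+02  2.000e-01]
row [0.005, -0.458, 0.116, 0.002, -0.003, 0.287] n>=3.8 d(mm) [   2.7 -228.9   58.2]
```

```bash
python3 -m pendant '[0.001,-0.1,0,0,0,0.07, 0.003,-0.2,0,0,0,0.15, 0.004,-0.3,0,0,0,0.22, 0.005,-0.4,0,0,0,0.287, 0.006,-0.458,0,0,0,0.287, 0.006,-0.458,0,0,0,0.287, 0.006,-0.458,0,0,0,0.287]'
python3 -c "
from h import *
rows(.574,.192,.011,3.75)"
```

```text
time: 9.68
tool_pos: [0.5725, 0.1919, 0.0293]
tcp_rot: [0.999, 0.033, -0.0, 0.0]
force: [-0.4, -0.5, 0.8]
opening: 0.0196
finger_force: 20.0
row [0.003, -0.0, 0.114, 0.0, 0.001, 0.0] n>=0.9 d(mm) [ 1.6 -0.  57.1]
```

Lower in, check the force, then open a little and retreat.

```bash
python3 -m pendant '[0.002,0,0.04,0,0,0, 0.002,0,0.08,0,0,0, 0.002,0,0.1,0,0,0, 0.002,0,0.111,0,0,0, 0.002,0,0.111,0,0,0]'
python3 -m pendant '[0,0,0.002,0,0,0, 0,0,0.003,0,0,0]'
```

```text
time: 10.3
tool_pos: [0.5737, 0.1921, -0.0255]
tcp_rot: [0.999, 0.032, -0.0, 0.0]
force: [-0.7, 0.0, -0.3]
opening: 0.0195
finger_force: 20.0
time: 10.55
tool_pos: [0.5739, 0.1927, -0.0264]
tcp_rot: [0.999, 0.033, 0.001, -0.0]
force: [-0.4, 0.1, -1.0]
opening: 0.02
finger_force: 20.0
```

```bash
python3 -m pendant '[0,0,0.004,0,0,0, 0,0,0.004,0,0,0]'
python3 -m pendant '[0,0,0,0,0,0, 0,0,0,0,0,0, 0,0,0,0,0,0, 0,0,-0.06,0,0,0, 0,0,-0.16,0,0,0, 0,0,-0.26,0,0,0, 0,0,-0.36,0,0,0, 0,0,-0.36,0,0,0]' 36
python3 -c "
from h import *
o=r.observe()
rows(.480,-.182,.17,26.3-90);rows(.480,-.182,.17,26.3+90)"
```

```text
time: 10.8
tool_pos: [0.5734, 0.1927, -0.029]
tcp_rot: [0.999, 0.033, -0.0, 0.0]
force: [0.0, -0.7, -0.1]
opening: 0.02
finger_force: 20.0
time: 11.8
tool_pos: [0.5767, 0.1931, 0.1563]
tcp_rot: [0.999, 0.033, 0.005, -0.001]
force: [-0.4, -0.5, -1.0]
opening: 0.0358
finger_force: 0.0
row [-0.242, 0.736, 0.047, -0.006, -0.008, 1.124] n>=6.3 d(mm) [-121.2  368.    23.6]
row [-0.242, 0.736, 0.047, 0.009, -0.007, -1.876] n>=10.5 d(mm) [-121.2  368.    23.6]
```

```bash
python3 -m pendant '[-0.04,0.12,0.02,0,0,0.17, -0.08,0.24,0.02,0,0,0.34, -0.12,0.36,0.02,0,0,0.51, -0.16,0.48,0.02,0,0,0.68, -0.2,0.6,0.02,0,0,0.85, -0.242,0.736,0.02,0,0,1, -0.242,0.736,0.02,0,0,1, -0.242,0.736,0.02,0,0,1, -0.242,0.736,0.02,0,0,1]' 45
cat > clip.py <<'E'
from h import *
for n in('top','scene'):
    F=grab(n);P=pts(F);hsv=cv2.cvtColor(F['pixels'],cv2.COLOR_RGB2HSV);Z=P[...,2]
    m=(cv2.inRange(hsv,(45,120,40),(85,255,255))>0)&(F['z_map']>0)
    for lo,hi in((.033,.045),(.074,.09)):
        b=m&(Z>lo)&(Z<hi)
        if b.sum()>5: print(n,b.sum(),'clip',lo,cv2.minAreaRect((P[b][:,:2]*1000).astype(np.float32)))
rows(.480,-.182,.052,-63.3)
E
python3 clip.py
```

```text
time: 12.92
tool_pos: [0.4768, -0.1808, 0.1406]
tcp_rot: [0.882, -0.471, -0.001, -0.0]
force: [0.1, 0.9, 0.0]
opening: 0.0448
finger_force: 0.0
scene 159 clip 0.033 ((480.9981994628906, -179.9679718017578), (58.775115966796875, 42.38729476928711), 27.986804962158203)
scene 23 clip 0.074 ((480.13592529296875, -182.39894104003906), (15.007116317749023, 23.082500457763672), 23.26466941833496)
row [0.005, -0.003, 0.255, -0.0, 0.001, 0.12] n>=2.0 d(mm) [  2.7  -1.7 127.7]
```

```bash
python3 -m pendant '[0.005,-0.003,0,0,0,0.12, 0.005,-0.003,0.08,0,0,0.12, 0.005,-0.003,0.16,0,0,0.12, 0.005,-0.003,0.21,0,0,0.12, 0.005,-0.003,0.25,0,0,0.12, 0.005,-0.003,0.25,0,0,0.12, 0.005,-0.003,0.25,0,0,0.12]'
python3 -m pendant '[0,0,0,0,0,0, 0,0,0,0,0,0, 0,0,0,0,0,0, 0,0,0,0,0,0, 0,0,0,0,0,0]' 0 15
```

```text
time: 13.9
tool_pos: [0.4802, -0.1833, 0.0168]
tcp_rot: [0.851, -0.525, 0.001, -0.0]
force: [-0.7, -0.1, -0.2]
opening: 0.0448
finger_force: 0.0
time: 14.52
tool_pos: [0.4796, -0.1839, 0.0163]
tcp_rot: [0.851, -0.526, 0.0, -0.0]
force: [-0.0, 0.3, 2.1]
opening: 0.0138
finger_force: 15.0
```

```bash
python3 -m pendant '[0,0,-0.04,0,0,0, 0,0,-0.1,0,0,0, 0,0,-0.1,0,0,0, 0,0,-0.1,0,0,0]'
python3 -c "
from h import *
rows(.4067,.3574,.105,-86.25)"
```

```text
time: 15.02
tool_pos: [0.4789, -0.1835, 0.0653]
tcp_rot: [0.851, -0.526, -0.001, -0.0]
force: [-0.5, 0.3, -0.4]
opening: 0.0136
finger_force: 15.0
row [-1.032, -0.354, -0.001, 0.001, 0.001, 0.38] n>=8.7 d(mm) [-5.162e+02 -1.770e+02 -5.000e-01]
```

```bash
python3 -m pendant '[-0.1,-0.03,0,0,0,0.04, -0.2,-0.07,0,0,0,0.1, -0.3,-0.1,0,0,0,0.16, -0.4,-0.14,0,0,0,0.22, -0.5,-0.17,0,0,0,0.3, -0.6,-0.2,0,0,0,0.38, -0.7,-0.24,0,0,0,0.38, -0.8,-0.275,0,0,0,0.38, -0.9,-0.31,0,0,0,0.38, -1,-0.345,0,0,0,0.38, -1,-0.345,0,0,0,0.38, -1,-0.345,0,0,0,0.38]'
python3 -c "
from h import *
rows(.4067,.3574,.036,-86.25)"
```

```text
time: 16.52
tool_pos: [0.4246, 0.2427, 0.048]
tcp_rot: [0.755, -0.654, -0.041, -0.039]
force: [0.1, -0.0, 0.1]
opening: 0.0138
finger_force: 15.0
row [-0.219, 0.003, 0.127, -0.001, 0.108, 0.074] n>=2.0 d(mm) [-109.6    1.7   63.5]
```

```bash
python3 -m pendant '[0,0,0,0,0,0, 0,0,0,0,0,0]'
python3 -c "
from h import *
print(r.observe()['q'])
rows(.4067,.3574,.105,-86.25)"
```

```text
time: 16.77
tool_pos: [0.4248, 0.2423, 0.0485]
tcp_rot: [0.755, -0.654, -0.041, -0.039]
force: [0.2, 0.0, -0.5]
opening: 0.0138
finger_force: 15.0
[0.19321265 0.26040772 1.89792433 0.13565974 0.97584974 3.1162966 ]
row [-0.235, 0.003, -0.009, -0.002, 0.108, 0.074] n>=1.9 d(mm) [-117.7    1.5   -4.5]
```

Joint 6 has hit its limit. I'll turn the other way to yaw 3.75°, where the clip also fits its cell.

```bash
python3 -c "
from h import *
rows(.415,.300,.105,-30)"
```

```text
row [-0.12, 0.003, -0.022, -0.054, 0.098, -0.863] n>=4.9 d(mm) [-60.1   1.4 -11. ]
```

```bash
python3 -m pendant '[0,0,-0.02,-0.01,0.02,-0.17, -0.03,0,-0.02,-0.02,0.04,-0.34, -0.06,0,-0.02,-0.03,0.06,-0.51, -0.09,0,-0.02,-0.04,0.08,-0.68, -0.12,0.003,-0.022,-0.054,0.098,-0.863, -0.12,0.003,-0.022,-0.054,0.098,-0.863, -0.12,0.003,-0.022,-0.054,0.098,-0.863]'
python3 -c "
from h import *
rows(.4067,.3574,.105,3.75)"
```

```text
time: 17.65
tool_pos: [0.4147, 0.2997, 0.0661]
tcp_rot: [0.966, -0.26, -0.0, 0.0]
force: [0.5, 0.4, -1.0]
opening: 0.0135
finger_force: 15.0
row [-0.072, -0.092, -0.0, 0.0, 0.0, -0.565] n>=3.2 d(mm) [-35.9 -45.9  -0.2]
```

```bash
python3 -m pendant '[-0.02,-0.03,0,0,0,-0.17, -0.04,-0.06,0,0,0,-0.34, -0.072,-0.092,0,0,0,-0.51, -0.072,-0.092,0,0,0,-0.565, -0.072,-0.092,0,0,0,-0.565, -0.072,-0.092,0.05,0,0,-0.565, -0.072,-0.092,0.1,0,0,-0.565, -0.072,-0.092,0.13,0,0,-0.565, -0.072,-0.092,0.137,0,0,-0.565, -0.072,-0.092,0.137,0,0,-0.565]'
python3 -m pendant '[0,0,0.002,0,0,0, 0,0,0.004,0,0,0]'
```

```text
time: 18.9
tool_pos: [0.4069, 0.358, -0.0021]
tcp_rot: [0.999, 0.034, 0.0, -0.0]
force: [0.7, 0.0, -0.8]
opening: 0.0139
finger_force: 15.0
time: 19.15
tool_pos: [0.4069, 0.3583, -0.0038]
tcp_rot: [0.999, 0.034, 0.001, -0.0]
force: [0.1, -0.2, -0.1]
opening: 0.0136
finger_force: 15.0
```

```bash
python3 -m pendant '[0,0,0.002,0,0,0, 0,0,0.003,0,0,0]'
python3 -m pendant '[0,0,0,0,0,0, 0,0,0,0,0,0, 0,0,0,0,0,0, 0,0,-0.06,0,0,0, 0,0,-0.16,0,0,0, 0,0,-0.26,0,0,0, 0,0,-0.3,0,0,0, 0,0,-0.3,0,0,0]' 40
python3 -c "
from h import *
rows(.5245,-.399,.18,3.75)"
```

```text
time: 19.4
tool_pos: [0.407, 0.3584, -0.0047]
tcp_rot: [0.999, 0.034, 0.001, -0.0]
force: [-1.9, -2.2, 10.6]
opening: 0.0136
finger_force: 15.0
time: 20.4
tool_pos: [0.4075, 0.3587, 0.1457]
tcp_rot: [0.999, 0.034, 0.002, -0.001]
force: [-0.0, 0.2, -1.1]
opening: 0.0401
finger_force: 0.0
row [0.129, 1.528, 0.007, -0.001, -0.003, 0.003] n>=12.3 d(mm) [ 64.6 764.    3.5]
```

```bash
python3 -m pendant '[0.08,1,0,0,0,0, 0.08,1,0,0,0,0, 0.08,1,0,0,0,0, 0.08,1,0,0,0,0, 0.08,1,0,0,0,0, 0.08,1,0,0,0,0, 0.08,1,0,0,0,0, 0.08,1,0,0,0,0, 0.08,1,0,0,0,0]'
python3 -m pendant '[0.049,0.528,0,0,0,0, 0.049,0.528,0,0,0,0, 0.049,0.528,0,0,0,0, 0.049,0.528,0,0,0,0, 0.049,0.528,0,0,0,0, 0.049,0.528,0,0,0,0]'
cat > bell.py <<'E'
from h import *
for n in('top','scene'):
    F=grab(n);P=pts(F);Z=P[...,2];near=(np.hypot(P[...,0]-.525,P[...,1]+.399)<.05)&(F['z_map']>0)
    for lo,hi in((.04,.055),(.064,.075)):
        b=near&(Z>lo)&(Z<hi)
        if b.sum()>3: print(n,b.sum(),lo,cv2.minAreaRect((P[b][:,:2]*1000).astype(np.float32)))
rows(.5245,-.399,.0585,3.75)
P=pts(F)
E
python3 bell.py
```

```text
time: 21.52
tool_pos: [0.4802, -0.1419, 0.1421]
tcp_rot: [1.0, 0.031, -0.001, -0.0]
force: [-0.7, 1.0, -0.6]
opening: 0.0397
finger_force: 0.0
time: 22.28
tool_pos: [0.5229, -0.3985, 0.1423]
tcp_rot: [0.999, 0.034, -0.001, -0.001]
force: [-0.4, 0.9, 0.6]
opening: 0.04
finger_force: 0.0
top 14 0.04 ((524.7177734375, -388.0512390136719), (6.582486629486084, 28.743728637695312), 89.34553527832031)
scene 199 0.04 ((526.0751342773438, -398.2612609863281), (52.24636459350586, 51.06061553955078), 86.78487396240234)
scene 23 0.064 ((525.7352294921875, -398.6846923828125), (10.681037902832031, 13.142521858215332), 36.02645492553711)
row [0.003, 0.004, 0.247, -0.002, 0.001, 0.004] n>=2.0 d(mm) [  1.3   2.2 123.7]
```

```bash
python3 -m pendant '[0.003,0.001,0.08,0,0,0, 0.003,0.001,0.16,0,0,0, 0.003,0.001,0.21,0,0,0, 0.003,0.001,0.235,0,0,0, 0.003,0.001,0.246,0,0,0, 0.003,0.001,0.246,0,0,0, 0.003,0.001,0.246,0,0,0]'
python3 -m pendant '[0,0,0,0,0,0, 0,0,0,0,0,0, 0,0,0,0,0,0, 0,0,0,0,0,0, 0,0,0,0,0,0]' 0 20
```

```text
time: 23.25
tool_pos: [0.5254, -0.4007, 0.0225]
tcp_rot: [0.999, 0.034, 0.001, 0.001]
force: [0.3, 0.4, -0.4]
opening: 0.0399
finger_force: 0.0
time: 23.88
tool_pos: [0.5248, -0.4001, 0.0213]
tcp_rot: [0.999, 0.034, -0.0, 0.0]
force: [0.5, 0.8, 1.6]
opening: 0.0125
finger_force: 20.0
```

```bash
python3 -m pendant '[0,0,-0.03,0,0,0, 0,0,-0.09,0,0,0, 0,0,-0.15,0,0,0, 0,0,-0.15,0,0,0]' - 25
python3 -c "
from h import *
rows(.5843,.369,.105,3.75)"
```

```text
time: 24.38
tool_pos: [0.5265, -0.4019, 0.1001]
tcp_rot: [0.999, 0.034, 0.002, 0.003]
force: [0.0, 0.1, -0.1]
opening: 0.0129
finger_force: 25.0
row [0.221, -1.531, 0.06, 0.005, -0.004, 0.003] n>=12.4 d(mm) [ 110.4 -765.3   30.1]
```

```bash
python3 -m pendant '[0.01,-0.1,0,0,0,0, 0.03,-0.2,0,0,0,0, 0.04,-0.3,0,0,0,0, 0.06,-0.4,0,0,0,0, 0.07,-0.5,0,0,0,0, 0.09,-0.6,0,0,0,0, 0.1,-0.7,0,0,0,0, 0.11,-0.8,0,0,0,0, 0.13,-0.9,0,0,0,0, 0.14,-1,0,0,0,0, 0.14,-1,0,0,0,0]'
python3 -m pendant '[0.02,-0.1,0,0,0,0, 0.03,-0.2,0,0,0,0, 0.05,-0.3,0,0,0,0, 0.06,-0.4,0,0,0,0, 0.081,-0.531,0,0,0,0, 0.081,-0.531,0,0,0,0, 0.081,-0.531,0,0,0,0]'
python3 -c "
from h import *
rows(.5843,.369,.042,3.75)"
```

```text
time: 25.75
tool_pos: [0.5592, 0.1069, 0.0952]
tcp_rot: [0.999, 0.037, -0.001, -0.0]
force: [-0.2, 0.0, -0.4]
opening: 0.0123
finger_force: 25.0
time: 26.62
tool_pos: [0.5823, 0.37, 0.095]
tcp_rot: [0.999, 0.035, -0.001, 0.001]
force: [0.2, 0.2, -1.0]
opening: 0.0124
finger_force: 25.0
row [0.004, 0.002, 0.184, 0.002, 0.002, 0.003] n>=1.5 d(mm) [ 2.1  1.  91.8]
```

```bash
python3 -m pendant '[0.002,0.002,0.06,0,0,0, 0.002,0.002,0.12,0,0,0, 0.002,0.002,0.16,0,0,0, 0.002,0.002,0.18,0,0,0, 0.002,0.002,0.184,0,0,0, 0.002,0.002,0.184,0,0,0]'
python3 -m pendant '[0,0,0.002,0,0,0, 0,0,0.004,0,0,0]'
```

```text
time: 27.38
tool_pos: [0.5843, 0.3698, 0.005]
tcp_rot: [0.999, 0.034, 0.001, -0.0]
force: [-0.1, 0.1, 0.3]
opening: 0.0125
finger_force: 25.0
time: 27.62
tool_pos: [0.5839, 0.3705, 0.0028]
tcp_rot: [0.999, 0.034, 0.001, -0.0]
force: [0.8, -0.2, -0.6]
opening: 0.0124
finger_force: 25.0
```

```bash
python3 -m pendant '[0,0,0.002,0,0,0, 0,0,0.005,0,0,0, 0,0,0.005,0,0,0]'
python3 -m pendant '[0,0,0,0,0,0, 0,0,0,0,0,0, 0,0,0,0,0,0, 0,0,-0.06,0,0,0, 0,0,-0.16,0,0,0, 0,0,-0.26,0,0,0, 0,0,-0.26,0,0,0, 0,0,-0.26,0,0,0]' 36
cat > chk.py <<'E'
from h import *
F=grab('scene')
cv2.imwrite('pics/chk.png',cv2.resize(F['pixels'][60:270,160:440],None,fx=2.8,fy=2.8,interpolation=2)[:,:,::-1])
P=pts(F)
rows(.512,-.282,.17,48.5)
rows(.512,-.282,.17,48.5-180)
print(r.observe()['q'])
E
python3 chk.py
```

```text
time: 28.0
tool_pos: [0.5836, 0.3704, 0.0003]
tcp_rot: [0.999, 0.034, 0.0, 0.0]
force: [-1.8, -1.3, 5.1]
opening: 0.0121
finger_force: 25.0
time: 29.0
tool_pos: [0.5832, 0.3701, 0.129]
tcp_rot: [0.999, 0.034, -0.0, 0.0]
force: [-0.0, 0.8, 0.1]
opening: 0.0359
finger_force: 0.0
row [-0.23, 1.291, -0.005, -0.0, 0.003, -0.743] n>=10.5 d(mm) [-115.2  645.4   -2.3]
row [-0.23, 1.291, -0.005, 0.003, 0.0, 2.257] n>=12.7 d(mm) [-115.2  645.4   -2.3]
[ 4.04386301e-01  5.45267097e-01  1.22817441e+00 -1.42859334e-04
  1.37090491e+00  1.90649686e+00]
```

View pics/chk.png

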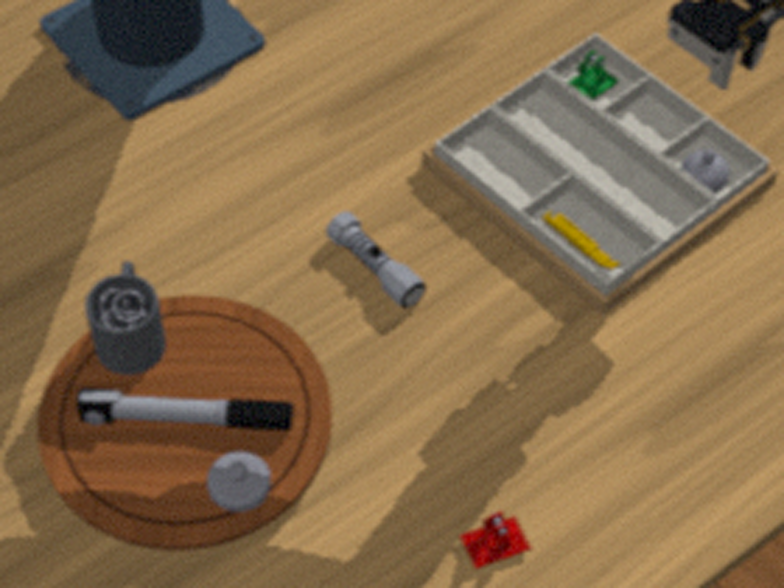

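The picture shows the clip at (592, 78) and the bell at (705, 168), both standing upright in different cells. The lever lies flat at (582, 240), and the torch, lid and mug haven't moved. Now the pump.

```bash
python3 -m pendant '[-0.06,0.3,-0.02,0,0,0, -0.18,1,-0.02,0,0,0, -0.18,1,-0.02,0,0,0, -0.18,1,-0.02,0,0,0, -0.18,1,-0.02,0,0,0, -0.18,1,-0.02,0,0,0, -0.18,1,-0.02,0,0,0, -0.18,1,-0.02,0,0,0, -0.18,1,-0.02,0,0,0, -0.18,1,-0.02,0,0,0]' 45
cat > pump.py <<'E'
from h import *
for n in('scene','top'):
    F=grab(n);P=pts(F);X,Y,Z=P[...,0],P[...,1],P[...,2]
    m=(Z>.052)&(Z<.0585)&(np.abs((X-.5)*.75-(Y+.295)*.66)<.03)&(np.hypot(X-.5,Y+.295)<.075)
    q=P[m][:,:2]
    if len(q)<40: print(n,len(q));continue
    mu=q.mean(0);d=np.linalg.svd(q-mu)[2][0];d*=np.sign(d[0])
    a=(Z>.043)&(Z<.075)&(np.abs((P[...,:2]-mu)@[-d[1],d[0]])<.012)&(np.abs((P[...,:2]-mu)@d)<.14)
    s=(P[a][:,:2]-mu)@d;lo,hi=np.percentile(s,[.5,99.5])
    print(n,len(q),mu.round(4),np.degrees(np.arctan2(d[1],d[0])).round(1),lo.round(3),hi.round(3),'grasp',(mu+d*((lo+hi)/2+.01)).round(4))
rows(.513,-.282,.17,48.5)
E
python3 pump.py
```

```text
time: 30.3
tool_pos: [0.5272, -0.1346, 0.1382]
tcp_rot: [0.999, 0.033, -0.001, -0.001]
force: [0.4, 1.0, 0.2]
opening: 0.0448
finger_force: 0.0
scene 208 [ 0.5028 -0.2938] 50.0 -0.1 0.113 grasp [ 0.5134 -0.2812]
top 181 [ 0.5019 -0.2955] 46.5 -0.1 0.113 grasp [ 0.5132 -0.2836]
row [-0.05, 0.295, 0.015, -0.002, 0.001, -0.742] n>=4.2 d(mm) [-25.  147.5   7.4]
```

```bash
python3 -m pendant '[-0.02,0.1,0,0,0,-0.17, -0.03,0.18,0,0,0,-0.34, -0.04,0.25,0,0,0,-0.51, -0.05,0.295,0,0,0,-0.68, -0.05,0.295,0,0,0,-0.742, -0.05,0.295,0,0,0,-0.742, -0.05,0.295,0,0,0,-0.742]'
python3 -c "
from h import *
rows(.513,-.282,.036,48.5)"
```

```text
time: 31.28
tool_pos: [0.5137, -0.2822, 0.1396]
tcp_rot: [0.912, 0.411, -0.0, -0.0]
force: [-0.2, -0.0, -0.0]
opening: 0.0451
finger_force: 0.0
row [-0.001, -0.001, 0.285, -0.0, 0.0, -0.0] n>=2.3 d(mm) [ -0.4  -0.6 142.4]
```

```bash
python3 -m pendant '[0,0,0.1,0,0,0, 0,0,0.18,0,0,0, 0,0,0.24,0,0,0, 0,0,0.27,0,0,0, 0,0,0.283,0,0,0, 0,0,0.283,0,0,0, 0,0,0.283,0,0,0]'
python3 -m pendant '[0,0,0,0,0,0, 0,0,0,0,0,0, 0,0,0,0,0,0, 0,0,0,0,0,0, 0,0,0,0,0,0]' 0 40
```

```text
time: 32.15
tool_pos: [0.5141, -0.2843, -0.0006]
tcp_rot: [0.912, 0.41, 0.0, 0.001]
force: [0.5, -0.1, 1.0]
opening: 0.0446
finger_force: 0.0
time: 32.78
tool_pos: [0.5131, -0.2835, -0.0016]
tcp_rot: [0.912, 0.41, -0.0, -0.0]
force: [-2.6, 1.7, 3.7]
opening: 0.0223
finger_force: 40.0
```

```bash
python3 -m pendant '[0,0,-0.03,0,0,0, 0,0,-0.08,0,0,0, 0,0,-0.13,0,0,0, 0,0,-0.13,0,0,0, 0,0,-0.13,0,0,0]'
python3 -c "
from h import *
rows(.5113,.2761,.085,3.75)"
```

```text
time: 33.4
tool_pos: [0.513, -0.2834, 0.0627]
tcp_rot: [0.912, 0.41, -0.0, -0.0]
force: [-0.3, -0.1, -1.2]
opening: 0.022
finger_force: 40.0
row [0.835, -0.745, 0.033, -0.0, 0.0, 0.745] n>=9.0 d(mm) [ 417.7 -372.3   16.6]
```

Translating at this height could brush the mug, so I'll lift higher first, turn only after passing it, and lower over the bin.

```bash
python3 -m pendant '[0,0,-0.05,0,0,0, 0,0,-0.1,0,0,0, 0.08,-0.07,-0.1,0,0,0, 0.17,-0.15,-0.1,0,0,0, 0.25,-0.22,-0.1,0,0,0, 0.33,-0.3,-0.1,0,0,0, 0.42,-0.37,-0.1,0,0,0.15, 0.5,-0.45,-0.1,0,0,0.3, 0.58,-0.52,-0.1,0,0,0.45, 0.67,-0.6,-0.1,0,0,0.6, 0.75,-0.67,-0.1,0,0,0.745, 0.835,-0.745,-0.1,0,0,0.745]'
python3 -m pendant '[0,0,0,0,0,0, 0,0,0,0,0,0]'
python3 -c "
from h import *
rows(.5113,.2761,.06,3.75);rows(.5113,.2761,.0162,3.75)"
```

```text
time: 34.9
tool_pos: [0.5104, 0.2773, 0.1116]
tcp_rot: [0.999, 0.032, -0.001, 0.001]
force: [0.4, -0.1, -0.7]
opening: 0.0225
finger_force: 40.0
time: 35.15
tool_pos: [0.5105, 0.2754, 0.1117]
tcp_rot: [0.999, 0.033, -0.001, 0.001]
force: [0.1, 0.6, -1.7]
opening: 0.0217
finger_force: 40.0
row [0.002, -0.002, 0.181, 0.001, 0.002, 0.001] n>=1.4 d(mm) [ 1.1 -0.8 90.5]
row [0.002, -0.002, 0.269, 0.001, 0.002, 0.001] n>=2.1 d(mm) [  1.2  -0.8 134.3]
```

```bash
python3 -m pendant '[0,0,0.07,0,0,0, 0,0,0.14,0,0,0, 0,0,0.2,0,0,0, 0,0,0.24,0,0,0, 0,0,0.257,0,0,0, 0,0,0.257,0,0,0]'
python3 -m pendant '[0,0,0.004,0,0,0, 0,0,0.008,0,0,0, 0,0,0.008,0,0,0]'
```

```text
time: 35.9
tool_pos: [0.5113, 0.2747, -0.0157]
tcp_rot: [0.999, 0.032, -0.001, 0.0]
force: [-0.4, 0.4, -0.5]
opening: 0.022
finger_force: 40.0
time: 36.28
tool_pos: [0.5115, 0.276, -0.0191]
tcp_rot: [0.999, 0.033, 0.0, 0.0]
force: [-0.7, -0.0, -0.9]
opening: 0.022
finger_force: 40.0
```

```bash
python3 -m pendant '[0,0,0.003,0,0,0, 0,0,0.006,0,0,0, 0,0,0.006,0,0,0]'
python3 -m pendant '[0,0,0,0,0,0, 0,0,0,0,0,0, 0,0,0,0,0,0, 0,0,-0.06,0,0,0, 0,0,-0.16,0,0,0, 0,0,-0.26,0,0,0, 0,0,-0.4,0,0,0, 0,0,-0.4,0,0,0]' 36
python3 -m pendant '[0,0.4,0,0,0,0, 0,0.6,0,0,0,0, 0,0.9,0,0,0,0, 0,0.9,0,0,0,0, 0,0.9,0,0,0,0, 0,0.9,0,0,0,0, 0,0.9,0,0,0,0, 0,0.9,0,0,0,0, 0,0.9,0,0,0,0]'
cat > fin.py <<'E'
from h import *
F=grab('scene');P=pts(F)
cv2.imwrite('pics/fin.png',cv2.resize(F['pixels'][60:270,160:440],None,fx=2.8,fy=2.8,interpolation=2)[:,:,::-1])
G=grab('top');cv2.imwrite('pics/fint.png',cv2.resize(G['pixels'][180:300,85:205],None,fx=5,fy=5,interpolation=2)[:,:,::-1])
C=np.array([.5013,.2754]);a=np.radians(3.75);ex=np.array([np.cos(a),np.sin(a)]);ey=np.array([-ex[1],ex[0]])
for n,F in(('scene',F),('top',G)):
    P=pts(F);L=np.stack([(P[...,:2]-C)@ex,(P[...,:2]-C)@ey],-1);Z=P[...,2];hsv=cv2.cvtColor(F['pixels'],cv2.COLOR_RGB2HSV)
    for k,m in dict(pump=(abs(L[...,1])<.035)&(abs(L[...,0])<.125)&(Z>.02)&(Z<.06),clip=(cv2.inRange(hsv,(45,120,40),(85,255,255))>0)&(abs(L[...,1]-.088)<.04)&(Z<.03),bell=(abs(L[...,1]-.088)<.035)&(abs(L[...,0]-.089)<.035)&(Z>.02)&(Z<.06),lever=(cv2.inRange(hsv,(22,150,90),(35,255,255))>0)&(abs(L[...,1]+.088)<.04)).items():
        q=L[m]*1000;print(n,k,m.sum(),cv2.minAreaRect(q.astype(np.float32)),'z',np.percentile(Z[m],[5,95]).round(3))
E
python3 fin.py
```

```text
time: 36.65
tool_pos: [0.5113, 0.2759, -0.0225]
tcp_rot: [0.999, 0.033, -0.0, 0.0]
force: [0.5, -0.2, -0.8]
opening: 0.0218
finger_force: 40.0
time: 37.65
tool_pos: [0.5144, 0.2768, 0.1833]
tcp_rot: [0.999, 0.033, 0.005, -0.001]
force: [-0.3, 0.3, -0.3]
opening: 0.0358
finger_force: 0.0
time: 38.78
tool_pos: [0.5402, -0.1733, 0.1766]
tcp_rot: [0.999, 0.032, -0.001, -0.001]
force: [-0.3, 0.7, -0.8]
opening: 0.0361
finger_force: 0.0
scene pump 582 ((0.724517822265625, -10.509088516235352), (244.28196716308594, 48.808555603027344), 0.01785845309495926) z [0.023 0.044]
scene clip 80 ((-91.75147247314453, 94.9713134765625), (46.06800079345703, 38.6813850402832), 89.12367248535156) z [0.015 0.029]
scene bell 179 ((87.64678955078125, 82.94959259033203), (66.3656005859375, 58.829856872558594), 0.04985050857067108) z [0.023 0.045]
scene lever 142 ((65.60745239257812, -88.9374771118164), (103.1868667602539, 21.579343795776367), 0.02799653820693493) z [0.014 0.024]
top pump 568 ((2.8633880615234375, -6.506473541259766), (214.10946655273438, 32.633914947509766), 1.0743364095687866) z [0.024 0.044]
top clip 140 ((-91.48785400390625, 86.83839416503906), (52.81295394897461, 38.11426544189453), 88.41797637939453) z [0.014 0.025]
top bell 205 ((88.295654296875, 83.13190460205078), (51.62764358520508, 48.93814468383789), 85.68514251708984) z [0.022 0.045]
top lever 154 ((66.15538787841797, -91.40887451171875), (18.72003936767578, 101.66920471191406), 89.72550964355469) z [0.013 0.024]
```

View pics/fin.png

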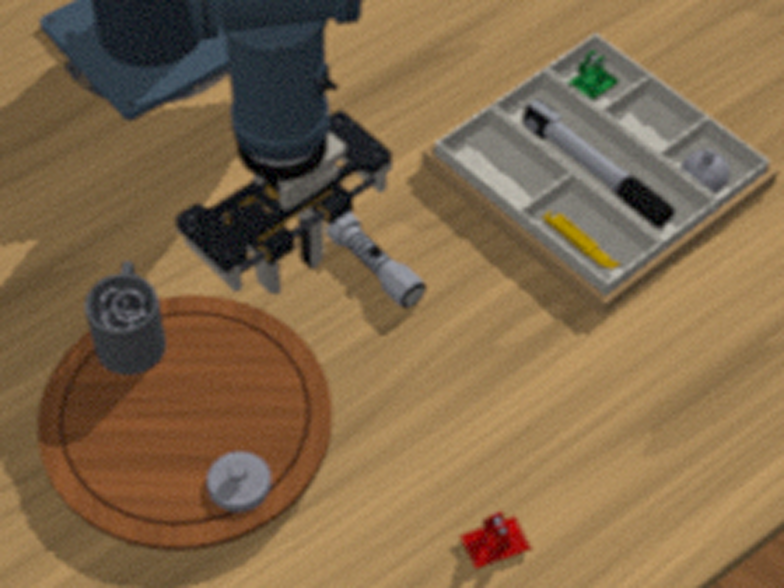

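All four pieces sit level and centred in their bins: the pump is within 11 mm of the bin middle, and the others are within about 8 mm of their cell middles. The mug, lid and torch haven't moved. I'll hand it in.

```bash
python3 -m pendant '[0,0,0,0,0,0, 0,0,0,0,0,0, 0,0,0,0,0,0]' && python3 -c "
from workcell import r
print(r.close_job())"
```

```text
time: 39.25
tool_pos: [0.541, -0.1724, 0.1779]
tcp_rot: [0.999, 0.033, 0.0, 0.0]
force: [0.4, -0.7, -0.0]
opening: 0.0362
finger_force: 0.0
the job is handed in; nothing more can be done
None
```

I handed in the job at about 39 s: the pump, lever, bell cap and clip all measured within tolerance in their correct bins, and the torch, lid and mug looked unmoved (no verdict was returned).

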